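Load the timber wagon and latch its load bar

TASK

Load the yellow wagon: pick up the blue tray by its handle and tip it so that all four timber blocks slide off into the wagon, without touching the blocks with the gripper, then stand the empty tray level on the table again. After the timber is in, swing the wagon's load bar down across the wagon until it lies fully home in the red forked catch, and let go. Leave the other models and tools where they are.

Things in the scene. Friction and masses are not known exactly. Their poses are not given: they have to be found in the camera images.
- wagon: Yellow open-topped model goods wagon, fixed on a short piece of track, which does not move. Origin on the table under its middle; x along its length, y across, z up. Body 300 (x) by 110 (y), walls 6 thick; inner floor 50, rim 112 above the table. The load bar crosses it at x = +90, hinge on the +y wall, catch on the -y wall; x below 30 is free of the bar.
- wagon_load (a point): Point on the wagon's inner floor at wagon x = -70, y = 0, z = 50: middle of the part that is clear of the load bar.
- load_bar (a joint): Angle of the load bar: 0 when it lies level across the wagon in the catch (its lower end stop), about 1.57 when it stands upright, at most 1.95 leaning back. A stiff hinge holds it wherever it is left, it does not fall by itself: about 1 to 2 N at the handle moves it.
- bar_hinge (a point): The bar's hinge axis, which runs along the wagon's x; at wagon x = 90, y = 60, z = 121. The handle moves about it on a circle of radius 155 in the wagon's y-z plane: at angle q the handle is at y = 60 - 155 cos q, z = 121 + 155 sin q.
- bar_handle (a point): Middle of the red round cross handle at the free end of the steel load bar (bar 10 wide, 7 thick, 155 long). The handle is a T: a rod of 12 diameter and 100 long, along the wagon's x, 50 to each side of the bar, so each side can be gripped; closed, it lies 40 outside the wagon's -y wall.
- catch (a point): Red forked catch on the wagon's -y wall, open upward, 16 wide slot between two cheeks that reach 133 above the table; the point is where the middle of the closed bar lies, 121 above the table. The bar and the catch do not hinder one another: the stop is at angle 0.
- tray: Blue loading tray, loose, about 160 g. Origin under the middle of its floor; z up. 126 (x) by 110 (y), floor 4 thick, walls to 26 above the table on three sides; the +y side is fully open, the blocks slide off there.
- tray_handle (a point): Middle of the tray's black bridge handle: a straight square bar 14 x 14 along the tray's x, 116 clear length between its two end posts (5 thick), centre 87 above the tray's underside, right over the tray's middle.
- tray_lip (a point): Middle of the tray's open edge: tray y = +55, 4 above its underside.
- baulk0: Light wooden timber block, loose, 40 x 24 x 24 (long side its own x), 18 g, starts lying on the tray. Origin in the middle of its underside as built. It slides off the smooth tray once that is tilted by about 25 degrees.
- baulk1: Light wooden timber block, loose, 40 x 24 x 24 (long side its own x), 18 g, starts lying on the tray. Origin in the middle of its underside as built. It slides off the smooth tray once that is tilted by about 25 degrees.
- baulk2: Light wooden timber block, loose, 40 x 24 x 24 (long side its own x), 18 g, starts lying on the tray. Origin in the middle of its underside as built. It slides off the smooth tray once that is tilted by about 25 degrees.
- baulk3: Light wooden timber block, loose, 40 x 24 x 24 (long side its own x), 18 g, starts lying on the tray. Origin in the middle of its underside as built. It slides off the smooth tray once that is tilted by about 25 degrees.
- house: Bystander: small model house, pale walls, red roof, 60 x 70 x 90 high. Origin under its middle.
- tree: Bystander: small model fir tree on a disc, 52 across, 100 high. Origin under its middle.
- shed: Bystander: small brick shed with a flat dark roof, 72 x 80 x 50 high. Origin under its middle.
- paint_pot: Bystander: small glass paint pot with red cap, 40 across, 50 high. Origin under its middle.
- driver: Bystander: screwdriver lying flat, 170 long along its x.
- brush: Bystander: brush lying flat, 160 long along its x.
- wheelset: Bystander: spare model wheelset on a wooden cradle, 50 x 70 x 32 high. Origin under its middle.

How it is judged:
By the outcome, as a careful person would: the job done as asked, in the order asked, and still so for the second after the job is handed in, with the robot touching nothing.
It also fails if it takes over 64 s, if anything falls off the work surface, if the arm or the gripper's body presses on something with over 40 N, if the wrist force passes 120 N, or if a joint passes its speed limit or range.

ROBOT

A 6-joint arm with a two-finger parallel gripper is mounted at the origin on the work surface. World frame = base frame: x ahead of the robot, y to its left, z up, the work surface at z = 0. Lengths are in m, angles in rad, forces in N, time in s.
With the tool pointing down it reaches from about 0.3 to 0.875 m from the base axis. Payload 6.4 kg.
Tool frame: the origin (TCP) lies at the very end of the fingers, on their centre line; the grasp point (between the pads) lies 19 mm behind it; z points along the fingers, y is the line along which they close (so a half turn about z gives the same grasp; the last joint's range is limited). The gripper opens to 85 mm and grips with 20 to 120 N. Pads are 22 mm wide; open, the fingers measure 114 mm over their backs; the gripper's body (76 mm by 85 mm) begins 54 mm behind the grasp point. The pads swing forward as they close: fully open they stand 13 mm farther back than shut.
Start: joints at [0.951, 0.181, 1.607, -0, 1.354, -0.206], TCP at [0.231, 0.526, 0.231] pointing down, gripper open.
Joint ranges: [-2.99, 2.99], [-0.89, 2.07], [0.3, 2.58], [-1.14, 4.28], [0, 2.63], [-3.12, 3.12]. Speed limits (rad/s): [2.57, 2.57, 3.01, 3.14, 3.14, 3.14].

INTERFACE

Orientations are given as a unit quaternion [w, x, y, z].
In Python, from bench import * gives the robot as it stands. The module is installed in compiled form; this text tells all that it offers.
- The arm moves only by the tool arm_command, never from a script. Its arguments are lists of equal length, an entry for each row: "dp": the shift along the tool's x, y, z in units of 0.25 m (1.0 is 0.25 m), a list of three; "turn": the turn, a rotation vector about the tool's x, y, z in units of 30 degrees (1.0 is 30 degrees), a list of three; "jaw": the opening, from 0 (shut) to 1 (fully open). A call has 1 to 5 rows; each row is the pose to reach, as a shift and turn from the pose commanded when the call began, along the tool's axes at that moment; what a row does not reach only later rows make up. A row lasts 1/8 s, in which the tool goes at most 62.5 mm and 10.7 degrees, less where a joint would pass 70% of its speed; a pose out of reach is approached as far as the arm can. A call with a number of a shift or a turn outside -1 to 1 is refused whole. A call with a gripper value outside its range is refused whole. The fingers move at their own pace and stop on an object; the grip force is fixed at half the most. Time passes only in rows, so rows that repeat a pose let the fingers close. It gives the time, the measured TCP pose, the force, the opening and the grip force at its end, in the units of the state.
- get_obs(): the state, without advancing time (a new reading comes with each control period).
- camera(name): name is "scene" or "top"; returns the picture (384x512x3 uint8, blue, green, red); there is no depth.
- get_calibration(name): a dict with "camera_matrix" (3x3 intrinsics, pixels), "R" (3x3) and "t" (3): a world point X has camera coordinates R X + t. Camera axes: x right, y down, z forward; pixel columns grow to the right and rows downward; lengths in m; the calibration is good to about 2 mm. A picture is of the moment at which its call begins. get_calibration takes no time and is no camera call.
- hand_in(): hands the job in; it is judged then, once.
The state is a dict: "time_s": time; "q": joint angles; "dq": joint speeds; "joint_efforts": joint torques, N m; "eef_pos": TCP position; "eef_rot": TCP orientation; "wrist_force": force on the tool from outside, world axes, zero at the start; "torque": the same for the moment, N m; "opening": opening from 0.0 (shut) to 1.0 (fully open); "grasp_force": force on a finger pad.
Only numpy, scipy, OpenCV 4.12 (cv2) and the standard library are available. Lean on these libraries where they do the work, as an engineer would, in place of code of your own. Each camera call takes 0.05 s, during which the arm holds its last target. There are 200 camera calls.

## Working session

There is one attempt and no reset: what is moved stays moved. The work goes in short steps, Python scripts to look and compute and a tool call to move; the robot and the scene stay as the last step left them, time stands still between calls to the robot, and variables do not carry over. Pictures are saved under pics/ and viewed, at most 10 in all, crops included, and the job is handed in when it is done.

Besides the shell and the picture viewer there is one more tool, called after ">>>" by a JSON object that holds its "fn" and its "kwargs", one argument or row to a line. arm_command: Moves the arm, as the interface text tells. Its arguments: {"type":"object","properties":{"dp":{"type":"array"},"turn":{"type":"array"},"jaw":{"type":"array"}},"required":["dp","turn","jaw"]}

```bash
mkdir -p pics; python3 - <<'E'
from bench import *
import cv2
for n in("scene","top"):
    im=camera(n); cv2.imwrite(f"pics/{n}0.png",im)
    c=get_calibration(n); print(n,c)
print(get_obs())
E
```

```text
scene {'camera_matrix': array([[470.25914721,   0.        , 250.21648642],
       [  0.        , 470.25914721, 194.81210319],
       [  0.        ,   0.        ,   1.        ]]), 'R': array([[ 0.4992069 ,  0.86648051,  0.00200197],
       [ 0.56360346, -0.32295318, -0.76029756],
       [-0.65813647,  0.3806741 , -0.64957187]]), 't': array([-0.30004393, -0.25565798,  1.79210457])}
top {'camera_matrix': array([[411.88335495,   0.        , 253.19724744],
       [  0.        , 411.88335495, 189.01472397],
       [  0.        ,   0.        ,   1.        ]]), 'R': array([[-0.01447882, -0.99978867, -0.0145939 ],
       [-0.99619297,  0.0156785 , -0.08575407],
       [ 0.08596475,  0.01329672, -0.99620944]]), 't': array([0.04361501, 0.56414704, 1.37980502])}
{'time_s': 0.1, 'q': array([ 9.50678580e-01,  1.81460334e-01,  1.60793402e+00,  1.32317372e-05,
        1.35381872e+00, -2.06292262e-01]), 'dq': array([ 0.00121329, -0.00117511, -0.00284846,  0.00130192, -0.00014443,
        0.00084757]), 'joint_efforts': array([ 7.00161982e-04, -4.45880485e+01, -3.52240419e+01, -1.66214422e-04,
        4.16098104e-03,  1.12585704e-05]), 'eef_pos': array([0.23088701, 0.52604713, 0.23046529]), 'eef_rot': array([-3.31252050e-04,  2.05440809e-01,  9.78669207e-01, -7.39425457e-04]), 'wrist_force': array([ 0.57725424, -0.37437944,  0.67112274]), 'torque': array([ 0.01502933,  0.01298888, -0.02436714]), 'grasp_force': 0.0, 'opening': 0.998936917258134}
```

View pics/scene0.png

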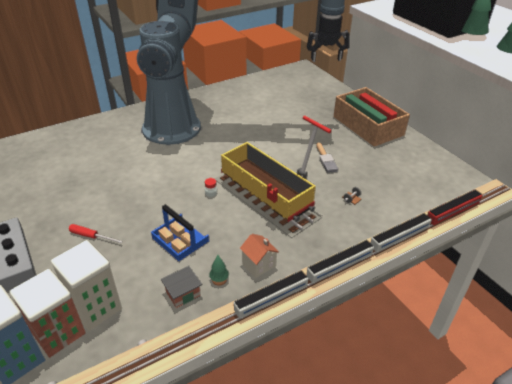

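View pics/top0.png

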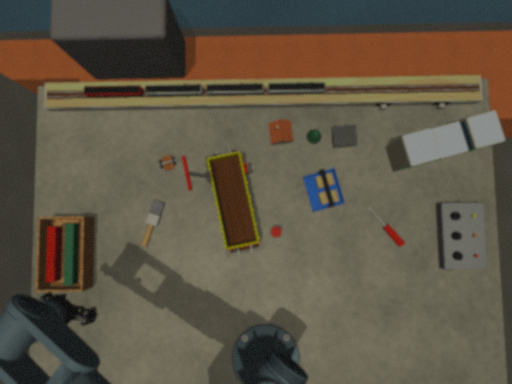

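```bash
python3 - <<'E'
import cv2,numpy as np
a=cv2.imread('pics/scene0.png');b=cv2.imread('pics/top0.png')
def up(i,f): return cv2.resize(i,None,fx=f,fy=f,interpolation=cv2.INTER_CUBIC)
cv2.imwrite('pics/top_c.png',up(b[140:260,150:350],4))
cv2.imwrite('pics/sc_c.png',up(a[110:265,145:340],4)[:600])
E
```

```text
(no output)
```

View pics/top_c.png

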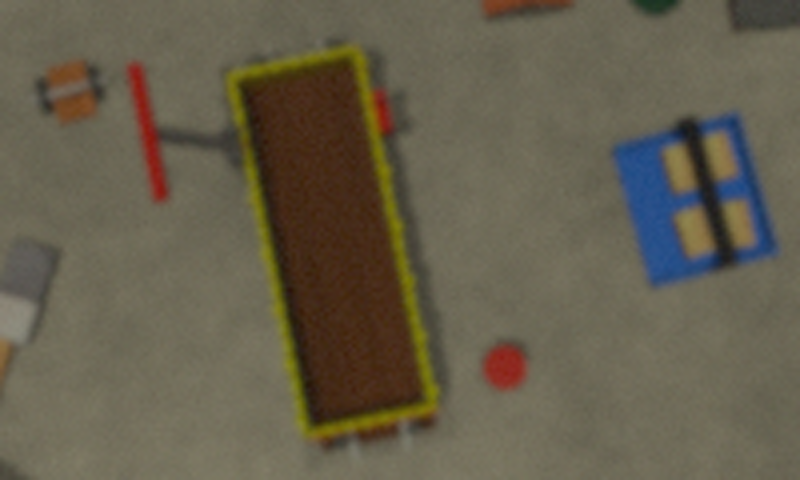

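View pics/sc_c.png

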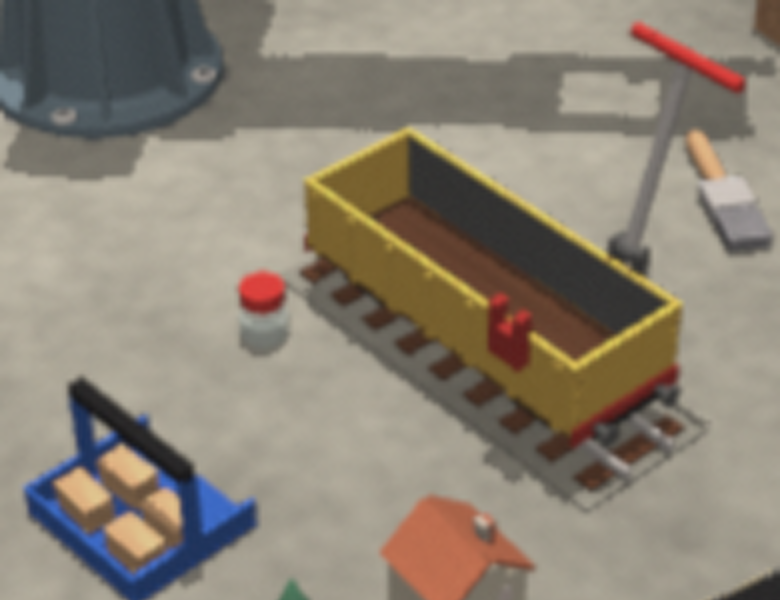

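```bash
cat > fit.py <<'E'
from bench import *
import numpy as np
from scipy.optimize import least_squares
def proj(n,X):
    c=get_calibration(n); p=c["camera_matrix"]@(c["R"]@X+c["t"]); return p[:2]/p[2]
off=dict(top=(150,140),scene=(145,110))
def rz(p,P): 
    c,s=np.cos(p[2]),np.sin(p[2]); return np.array([p[0]+c*P[0]-s*P[1],p[1]+s*P[0]+c*P[1],P[2]])
def fit(obs,x0):
    def r(p): return np.concatenate([proj(n,rz(p,m(p) if callable(m) else m))-((np.array(c)+.5)/4-.5+off[n]) for n,m,c in obs])
    s=least_squares(r,x0,loss='soft_l1'); print(s.x.round(4)); print(r(s.x).reshape(-1,2).round(1).tolist()); return s.x
E
python3 - <<'E'
from fit import *
hd=lambda dx:(lambda p:np.array([.09+dx,.06-.155*np.cos(p[3]),.121+.155*np.sin(p[3])]))
W=[("top",(.15,.055,.112),(228,72)),("top",(.15,-.055,.112),(360,44)),("top",(-.15,-.055,.112),(438,407)),("top",(-.15,.055,.112),(306,438)),
("scene",(-.15,.055,.112),(408,128)),("scene",(-.15,-.055,.112),(305,182)),("scene",(.15,-.055,.112),(575,367)),("scene",(.15,.055,.112),(684,302)),
("top",hd(.05),(135,64)),("top",hd(-.05),(161,200)),("scene",hd(-.05),(635,28)),("scene",hd(.05),(742,85))]
fit(W,[.45,.05,.1,1.8])
T=[("top",(.063,.055,.026),(613,146)),("top",(.063,-.055,.026),(740,112)),("top",(-.063,-.055,.026),(778,255)),("top",(-.063,.055,.026),(652,288)),
("top",(.06,0,.094),(687,120)),("top",(-.06,0,.094),(728,265)),("scene",(-.06,0,.087),(78,388)),("scene",(.06,0,.087),(187,468)),
("scene",(-.063,-.055,.026),(27,490)),("scene",(.063,-.055,.026),(133,585)),("scene",(.063,.055,.026),(255,502))]
fit(T,[.4,-.2,.1])
c=get_calibration("top");print(-c["R"].T@c["t"])
E
```

```text
[0.5251 0.0991 0.2032 1.8548]
[[-0.2, 0.1], [0.1, -0.3], [0.9, 0.5], [-0.1, 0.3], [0.4, -0.3], [-0.3, -0.7], [0.4, 0.6], [0.2, 0.1], [0.0, 0.2], [0.7, 0.4], [0.4, 0.2], [0.3, 0.4]]
[ 0.5595 -0.205   0.2435]
[[0.4, -0.4], [-0.2, -0.1], [0.5, -0.2], [0.6, -0.1], [0.8, 0.2], [0.6, -0.3], [0.8, -0.6], [0.2, 1.1], [-0.4, -1.6], [0.1, -1.5], [1.0, -0.9]]
[0.44401621 0.01641393 1.42358921]
```

```bash
cat > plan.py <<'E'
from fit import *
from scipy.spatial.transform import Rotation as Ro
W=np.array([.5251,.0991,.2032]); T=np.array([.5595,-.205,.2435])
def tool(h,psi,th=0):           # grasp point h (world), closing line = local y at yaw psi, tilt th deg about tool x
    R=Ro.from_matrix(np.array([[-np.cos(psi),-np.sin(psi),0],[-np.sin(psi),np.cos(psi),0],[0,0,-1]]).T.T)
    R=Ro.from_matrix(np.column_stack([[-np.cos(psi),-np.sin(psi),0],[-np.sin(psi),np.cos(psi),0],[0,0,-1]]))*Ro.from_rotvec([np.radians(th),0,0])
    return np.array(h)+.019*R.apply([0,0,1]),R
def now():
    o=get_obs(); q=o["eef_rot"]; return np.array(o["eef_pos"]),Ro.from_quat([q[1],q[2],q[3],q[0]])
def plan(wps):
    p,R=now()
    for P,Q in wps:
        d=R.inv().apply(P-p)/.25; t=(R.inv()*Q).as_rotvec()/np.radians(30)
        print("dp",d.round(3).tolist(),"turn",t.round(3).tolist()); p,R=P,Q
def via(wps_end,n):             # n equal straight steps from the present pose
    from scipy.spatial.transform import Slerp
    p,R=now(); P,Q=wps_end; s=Slerp([0,1],Ro.concatenate([R,Q]))
    return [(p+(P-p)*k/n,s(k/n)) for k in range(1,n+1)]
def lip(y,z,th,x=-.07):         # tool pose that puts the tray's lip at wagon (x,y), height z
    a=np.radians(th); return tool(rz(W,(x,y-(.055*np.cos(a)-.083*np.sin(a)),z+.055*np.sin(a)+.083*np.cos(a))),W[2],th)
E
sed -i '/T.T)$/d' plan.py
python3 - <<'E'
from plan import *
above=tool((*T[:2],.20),T[2]); g=tool((*T[:2],.087),T[2])
plan(via(above,4)+[g])
E
```

```text
dp [-0.595, -0.537, 0.05] turn [-0.001, -0.0, -0.314]
dp [-0.499, -0.627, 0.05] turn [-0.001, -0.0, -0.314]
dp [-0.39, -0.7, 0.05] turn [-0.001, -0.0, -0.314]
dp [-0.27, -0.755, 0.05] turn [-0.001, -0.0, -0.314]
dp [0.0, -0.0, 0.452] turn [0.0, 0.0, 0.0]
```

>>> {"fn": "arm_command", "kwargs": {
  "dp": [
    [-0.15,-0.134,0.012],
    [-0.3,-0.27,0.025],
    [-0.45,-0.4,0.037],
    [-0.595,-0.537,0.05],
    [-0.595,-0.537,0.05]
  ],
  "turn": [
    [0,0,-0.08],
    [0,0,-0.16],
    [0,0,-0.24],
    [0,0,-0.314],
    [0,0,-0.314]
  ],
  "jaw": [1,1,1,1,1]
}}

```text
time_s: 0.72
eef_pos: [0.3142, 0.3412, 0.2182]
eef_rot: [-0.0, 0.126, 0.992, -0.001]
wrist_force: [-0.6, 0.1, 0.3]
opening: 1.002
grasp_force: 0.0
```

>>> {"fn": "arm_command", "kwargs": {
  "dp": [
    [-0.12,-0.16,0.012],
    [-0.25,-0.31,0.025],
    [-0.37,-0.47,0.037],
    [-0.5,-0.627,0.05],
    [-0.5,-0.627,0.05]
  ],
  "turn": [
    [0,0,-0.08],
    [0,0,-0.16],
    [0,0,-0.24],
    [0,0,-0.314],
    [0,0,-0.314]
  ],
  "jaw": [1,1,1,1,1]
}}

```text
time_s: 1.35
eef_pos: [0.3969, 0.1592, 0.2062]
eef_rot: [-0.0, 0.045, 0.999, -0.0]
wrist_force: [-0.6, 0.5, 0.2]
opening: 1.001
grasp_force: 0.0
```

>>> {"fn": "arm_command", "kwargs": {
  "dp": [
    [-0.1,-0.17,0.012],
    [-0.2,-0.35,0.025],
    [-0.3,-0.52,0.037],
    [-0.39,-0.7,0.05],
    [-0.39,-0.7,0.05]
  ],
  "turn": [
    [0,0,-0.08],
    [0,0,-0.16],
    [0,0,-0.24],
    [0,0,-0.314],
    [0,0,-0.314]
  ],
  "jaw": [1,1,1,1,1]
}}

```text
time_s: 1.98
eef_pos: [0.4791, -0.0226, 0.1935]
eef_rot: [-0.0, -0.038, 0.999, 0.0]
wrist_force: [-0.2, 0.2, 0.0]
opening: 1.001
grasp_force: 0.0
```

>>> {"fn": "arm_command", "kwargs": {
  "dp": [
    [-0.07,-0.19,0.012],
    [-0.14,-0.38,0.025],
    [-0.2,-0.57,0.037],
    [-0.27,-0.755,0.05],
    [-0.27,-0.755,0.05]
  ],
  "turn": [
    [0,0,-0.08],
    [0,0,-0.16],
    [0,0,-0.24],
    [0,0,-0.314],
    [0,0,-0.314]
  ],
  "jaw": [1,1,1,1,1]
}}

```text
time_s: 2.6
eef_pos: [0.5615, -0.2046, 0.1805]
eef_rot: [-0.0, -0.121, 0.993, 0.0]
wrist_force: [0.0, 0.5, -0.1]
opening: 0.998
grasp_force: 0.0
```

```bash
python3 - <<'E'
from plan import *
o=get_obs();print(o["time_s"],o["eef_pos"],o["q"].round(2))
plan([tool((*T[:2],.087),T[2])])
E
```

```text
2.6 [ 0.56154705 -0.20458857  0.18054069] [-0.55  0.28  1.6   0.    1.27 -2.36]
dp [0.008, 0.0, 0.45] turn [0.001, -0.0, -0.003]
```

>>> {"fn": "arm_command", "kwargs": {
  "dp": [
    [0.008,0,0.12],
    [0.008,0,0.24],
    [0.008,0,0.36],
    [0.008,0,0.45],
    [0.008,0,0.45]
  ],
  "turn": [
    [0,0,0],
    [0,0,0],
    [0,0,0],
    [0,0,0],
    [0,0,0]
  ],
  "jaw": [1,1,1,1,1]
}}

```text
time_s: 3.22
eef_pos: [0.5571, -0.2011, 0.0669]
eef_rot: [-0.002, -0.122, 0.992, 0.002]
wrist_force: [0.3, -0.2, 0.5]
opening: 0.997
grasp_force: 0.0
```

>>> {"fn": "arm_command", "kwargs": {
  "dp": [
    [0,0,0],
    [0,0,0],
    [0,0,0],
    [0,0,0],
    [0,0,0]
  ],
  "turn": [
    [0,0,0],
    [0,0,0],
    [0,0,0],
    [0,0,0],
    [0,0,0]
  ],
  "jaw": [0.6,0.45,0.35,0.28,0.2]
}}

```text
time_s: 3.85
eef_pos: [0.5586, -0.2053, 0.0691]
eef_rot: [0.0, -0.121, 0.993, -0.0]
wrist_force: [-0.3, -0.8, 0.8]
opening: 0.201
grasp_force: 0.3
```

>>> {"fn": "arm_command", "kwargs": {
  "dp": [
    [0,0,0],
    [0,0,0],
    [0,0,0],
    [0,0,0],
    [0,0,0]
  ],
  "turn": [
    [0,0,0],
    [0,0,0],
    [0,0,0],
    [0,0,0],
    [0,0,0]
  ],
  "jaw": [0.1,0,0,0,0]
}}

```text
time_s: 4.47
eef_pos: [0.5588, -0.2053, 0.0693]
eef_rot: [0.0, -0.122, 0.993, -0.0]
wrist_force: [-1.7, -1.7, 5.0]
opening: 0.148
grasp_force: 59.4
```

```bash
python3 - <<'E'
from plan import *
o=get_obs();print(o["time_s"],o["eef_pos"],o["opening"],o["grasp_force"],o["wrist_force"])
up=(now()[0]+[0,0,.1],now()[1])
A=lip(-.03,.16,0); pm=(up[0]+A[0])/2; pm[2]=A[0][2]
plan([up,(pm,A[1]),A,lip(-.03,.135,15),lip(-.025,.115,40)])
E
```

```text
4.475 [ 0.55876412 -0.2053004   0.06926313] 0.14845592804230198 59.44918692111969 [-1.65169817 -1.73229102  4.9514836 ]
dp [-0.0, -0.0, -0.4] turn [0.0, 0.0, 0.0]
dp [0.065, 0.443, -0.219] turn [-0.002, 0.001, 0.078]
dp [0.083, 0.44, 0.0] turn [0.0, 0.0, 0.0]
dp [-0.0, 0.074, 0.052] turn [0.5, 0.0, 0.0]
dp [0.0, 0.169, 0.003] turn [0.833, -0.0, 0.0]
```

>>> {"fn": "arm_command", "kwargs": {
  "dp": [
    [0,0,-0.05],
    [0,0,-0.14],
    [0,0,-0.24],
    [0,0,-0.34],
    [0,0,-0.4]
  ],
  "turn": [
    [0,0,0],
    [0,0,0],
    [0,0,0],
    [0,0,0],
    [0,0,0]
  ],
  "jaw": [0,0,0,0,0]
}}

```text
time_s: 5.1
eef_pos: [0.5586, -0.2047, 0.17]
eef_rot: [0.0, -0.122, 0.993, -0.0]
wrist_force: [1.3, 0.7, -2.6]
opening: 0.152
grasp_force: 58.7
```

>>> {"fn": "arm_command", "kwargs": {
  "dp": [
    [0.005,0.03,-0.03],
    [0.015,0.1,-0.08],
    [0.03,0.2,-0.14],
    [0.045,0.32,-0.2],
    [0.065,0.443,-0.219]
  ],
  "turn": [
    [0,0,0.01],
    [0,0,0.03],
    [0,0,0.05],
    [0,0,0.07],
    [0,0,0.078]
  ],
  "jaw": [0,0,0,0,0]
}}

```text
time_s: 5.72
eef_pos: [0.5153, -0.1001, 0.2236]
eef_rot: [-0.0, -0.101, 0.995, 0.0]
wrist_force: [0.6, 0.1, -2.3]
opening: 0.148
grasp_force: 58.7
```

>>> {"fn": "arm_command", "kwargs": {
  "dp": [
    [0.025,0.12,0],
    [0.045,0.24,0],
    [0.065,0.34,0],
    [0.078,0.41,0],
    [0.083,0.44,0]
  ],
  "turn": [
    [0,0,0],
    [0,0,0],
    [0,0,0],
    [0,0,0],
    [0,0,0]
  ],
  "jaw": [0,0,0,0,0]
}}

```text
time_s: 6.35
eef_pos: [0.4728, 0.0031, 0.2232]
eef_rot: [-0.0, -0.102, 0.995, 0.0]
wrist_force: [0.1, 0.8, -2.6]
opening: 0.147
grasp_force: 58.7
```

```bash
python3 - <<'E'
from plan import *
import cv2
o=get_obs();print(o["time_s"],o["eef_pos"],o["q"].round(2))
plan([lip(-.03,.135,15),lip(-.025,.115,40)])
a=camera("scene")[110:265,145:340]; b=camera("top")[140:260,170:350]
cv2.imwrite('pics/m1.png',cv2.resize(np.hstack([a[:120],b]),None,fx=2.1,fy=2.1))
E
```

```text
6.35 [0.47279556 0.00311492 0.22315372] [-0.25 -0.04  1.86 -0.    1.32 -2.02]
dp [-0.002, 0.068, 0.048] turn [0.501, -0.001, 0.002]
dp [0.0, 0.169, 0.003] turn [0.833, -0.0, 0.0]
```

View pics/m1.png

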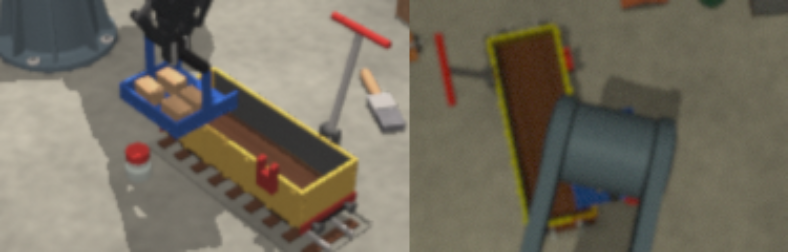

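The picture shows the tray held level over the wagon's −x half (scene part about (180,90)), with its blocks still on it and its open edge inside the rim. Now I tip it.

>>> {"fn": "arm_command", "kwargs": {
  "dp": [
    [0,0.014,0.01],
    [0,0.028,0.02],
    [0,0.041,0.03],
    [0,0.055,0.04],
    [0,0.068,0.048]
  ],
  "turn": [
    [0.1,0,0],
    [0.2,0,0],
    [0.3,0,0],
    [0.4,0,0],
    [0.5,0,0]
  ],
  "jaw": [0,0,0,0,0]
}}

```text
time_s: 7.08
eef_pos: [0.4704, 0.0183, 0.2114]
eef_rot: [0.013, -0.1, 0.986, -0.131]
wrist_force: [-0.1, -0.0, -2.2]
opening: 0.152
grasp_force: 58.7
```

>>> {"fn": "arm_command", "kwargs": {
  "dp": [
    [0,0.035,0.001],
    [0,0.07,0.001],
    [0,0.1,0.002],
    [0,0.135,0.002],
    [0,0.169,0.003]
  ],
  "turn": [
    [0.16,0,0],
    [0.33,0,0],
    [0.5,0,0],
    [0.67,0,0],
    [0.833,0,0]
  ],
  "jaw": [0,0,0,0,0]
}}

```text
time_s: 7.7
eef_pos: [0.4626, 0.0587, 0.2]
eef_rot: [0.035, -0.095, 0.935, -0.341]
wrist_force: [0.5, 0.1, -1.4]
opening: 0.156
grasp_force: 58.9
```

>>> {"fn": "arm_command", "kwargs": {
  "dp": [
    [0,0,0],
    [0,0,0],
    [0,0,0],
    [0,0,0],
    [0,0,0]
  ],
  "turn": [
    [0,0,0],
    [0,0,0],
    [0,0,0],
    [0,0,0],
    [0,0,0]
  ],
  "jaw": [0,0,0,0,0]
}}

```text
time_s: 8.32
eef_pos: [0.462, 0.0583, 0.2002]
eef_rot: [0.035, -0.095, 0.935, -0.34]
wrist_force: [-0.6, 0.0, -1.4]
opening: 0.152
grasp_force: 58.9
```

```bash
python3 - <<'E'
from plan import *
import cv2
o=get_obs();print(o["time_s"],o["eef_pos"],o["q"].round(2))
plan([lip(-.025,.115,40)])
a=camera("scene")[110:230,165:300]; b=camera("top")[140:260,190:300]
cv2.imwrite('pics/m2.png',cv2.resize(np.hstack([a,b]),None,fx=3.2,fy=3.2))
E
```

```text
8.325 [0.4619936  0.05828222 0.2001791 ] [ 0.31  0.13  1.9  -0.73  1.29 -1.19]
dp [-0.0, 0.006, -0.001] turn [0.001, -0.0, -0.002]
```

View pics/m2.png

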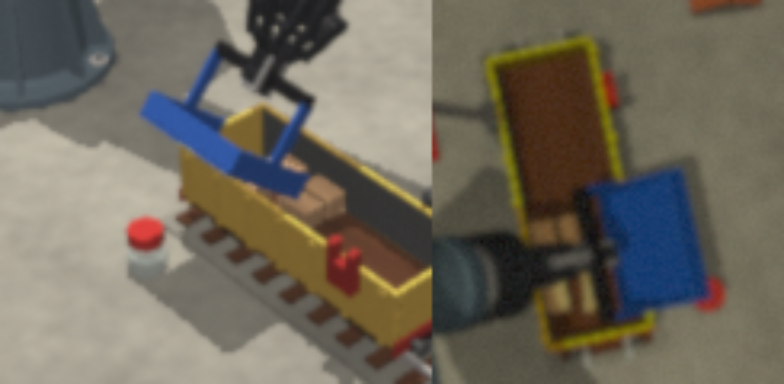

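The tray is empty (top part, about (655,240)) and the blocks lie in the wagon (scene part, about (315,190)). The wrist force dropped by about 0.8 N, which matches four blocks. Now I return the tray.

```bash
python3 - <<'E'
from plan import *
p,R=now(); g=tool((.5588,-.2053,.087),T[2]); 
A=lip(-.03,.17,0); B=lip(-.03,.17,20); up=(g[0]+[0,0,.1],g[1]); pm=(up[0]+A[0])/2; pm[2]=A[0][2]
g[0][2]=.0700
plan([(p+[0,0,.04],R),B,A,(pm,A[1]),up,g])
E
```

```text
dp [-0.0, -0.103, -0.123] turn [0.0, 0.0, 0.0]
dp [-0.0, -0.123, 0.057] turn [-0.666, 0.0, -0.001]
dp [-0.0, -0.074, 0.091] turn [-0.667, 0.0, 0.0]
dp [-0.083, -0.44, 0.0] turn [0.0, 0.0, 0.0]
dp [-0.083, -0.44, 0.264] turn [0.0, 0.0, -0.077]
dp [0.0, 0.0, 0.392] turn [0.0, 0.0, 0.0]
```

>>> {"fn": "arm_command", "kwargs": {
  "dp": [
    [0,-0.03,-0.04],
    [0,-0.07,-0.08],
    [0,-0.103,-0.123]
  ],
  "turn": [
    [0,0,0],
    [0,0,0],
    [0,0,0]
  ],
  "jaw": [0,0,0]
}}

```text
time_s: 8.8
eef_pos: [0.4622, 0.0587, 0.2416]
eef_rot: [0.035, -0.095, 0.935, -0.34]
wrist_force: [0.8, -0.2, -3.1]
opening: 0.152
grasp_force: 58.9
```

>>> {"fn": "arm_command", "kwargs": {
  "dp": [
    [0,-0.03,0.014],
    [0,-0.06,0.028],
    [0,-0.09,0.042],
    [0,-0.123,0.057]
  ],
  "turn": [
    [-0.16,0,0],
    [-0.33,0,0],
    [-0.5,0,0],
    [-0.666,0,0]
  ],
  "jaw": [0,0,0,0]
}}

```text
time_s: 9.3
eef_pos: [0.4687, 0.0265, 0.2503]
eef_rot: [0.018, -0.1, 0.98, -0.172]
wrist_force: [0.7, -0.1, -1.9]
opening: 0.15
grasp_force: 58.8
```

>>> {"fn": "arm_command", "kwargs": {
  "dp": [
    [0,-0.02,0.023],
    [0,-0.037,0.046],
    [0,-0.055,0.068],
    [0,-0.074,0.091]
  ],
  "turn": [
    [-0.16,0,0],
    [-0.33,0,0],
    [-0.5,0,0],
    [-0.667,0,0]
  ],
  "jaw": [0,0,0,0]
}}

```text
time_s: 9.8
eef_pos: [0.4738, 0.0016, 0.2351]
eef_rot: [0.001, -0.102, 0.995, 0.001]
wrist_force: [0.0, 0.6, -1.3]
opening: 0.15
grasp_force: 58.8
```

>>> {"fn": "arm_command", "kwargs": {
  "dp": [
    [-0.02,-0.11,0],
    [-0.04,-0.22,0],
    [-0.062,-0.33,0],
    [-0.083,-0.44,0]
  ],
  "turn": [
    [0,0,0],
    [0,0,0],
    [0,0,0],
    [0,0,0]
  ],
  "jaw": [0,0,0,0]
}}

```text
time_s: 10.3
eef_pos: [0.5163, -0.1027, 0.2348]
eef_rot: [0.0, -0.102, 0.995, -0.001]
wrist_force: [-0.3, -0.1, -2.4]
opening: 0.15
grasp_force: 58.8
```

>>> {"fn": "arm_command", "kwargs": {
  "dp": [
    [-0.02,-0.11,0.06],
    [-0.04,-0.22,0.12],
    [-0.062,-0.33,0.2],
    [-0.083,-0.44,0.264],
    [-0.083,-0.44,0.264]
  ],
  "turn": [
    [0,0,-0.02],
    [0,0,-0.04],
    [0,0,-0.06],
    [0,0,-0.077],
    [0,0,-0.077]
  ],
  "jaw": [0,0,0,0,0]
}}

```text
time_s: 10.92
eef_pos: [0.5581, -0.2066, 0.167]
eef_rot: [-0.001, -0.121, 0.993, 0.0]
wrist_force: [0.7, 0.7, -1.4]
opening: 0.149
grasp_force: 58.9
```

```bash
python3 - <<'E'
from plan import *
print(get_obs()["eef_pos"])
g=tool((.5588,-.2053,.087),T[2]); g[0][2]=.0700
plan([g])
E
```

```text
[ 0.55806525 -0.20657804  0.16697951]
dp [-0.005, 0.004, 0.388] turn [0.001, -0.004, -0.003]
```

>>> {"fn": "arm_command", "kwargs": {
  "dp": [
    [0,0,0.1],
    [0,0,0.2],
    [0,0,0.29],
    [0,0,0.35],
    [0,0,0.37]
  ],
  "turn": [
    [0,0,0],
    [0,0,0],
    [0,0,0],
    [0,0,0],
    [0,0,0]
  ],
  "jaw": [0,0,0,0,0]
}}

```text
time_s: 11.55
eef_pos: [0.5583, -0.2046, 0.0751]
eef_rot: [-0.0, -0.122, 0.993, 0.0]
wrist_force: [0.3, -0.1, -1.2]
opening: 0.151
grasp_force: 58.9
```

>>> {"fn": "arm_command", "kwargs": {
  "dp": [
    [0,0,0.006],
    [0,0,0.012],
    [0,0,0.018],
    [0,0,0.018],
    [0,0,0.018]
  ],
  "turn": [
    [0,0,0],
    [0,0,0],
    [0,0,0],
    [0,0,0],
    [0,0,0]
  ],
  "jaw": [0,0,0,0,0]
}}

```text
time_s: 12.18
eef_pos: [0.5586, -0.2052, 0.0709]
eef_rot: [0.0, -0.121, 0.993, -0.0]
wrist_force: [0.0, -0.2, -2.0]
opening: 0.148
grasp_force: 58.9
```

>>> {"fn": "arm_command", "kwargs": {
  "dp": [
    [0,0,0],
    [0,0,0],
    [0,0,0],
    [0,0,0],
    [0,0,0]
  ],
  "turn": [
    [0,0,0],
    [0,0,0],
    [0,0,0],
    [0,0,0],
    [0,0,0]
  ],
  "jaw": [0.25,0.35,0.5,0.6,0.6]
}}

```text
time_s: 12.8
eef_pos: [0.5586, -0.2052, 0.0708]
eef_rot: [0.0, -0.121, 0.993, -0.0]
wrist_force: [1.3, 0.1, -0.1]
opening: 0.6
grasp_force: 0.0
```

>>> {"fn": "arm_command", "kwargs": {
  "dp": [
    [0,0,-0.1],
    [0,0,-0.3],
    [0,0,-0.5],
    [0,0,-0.75],
    [0,0,-1.0]
  ],
  "turn": [
    [0,0,0],
    [0,0,0],
    [0,0,0],
    [0,0,0],
    [0,0,0]
  ],
  "jaw": [0.6,0.6,0.6,0.6,0.6]
}}

```text
time_s: 13.42
eef_pos: [0.5582, -0.2049, 0.3227]
eef_rot: [-0.0, -0.121, 0.993, 0.0]
wrist_force: [1.6, 0.4, -0.9]
opening: 0.601
grasp_force: 0.0
```

```bash
cat >> plan.py <<'E'
def bar(q,dx=-.029,dr=0): return tool(rz(W,(.09+dx,.06-(.155+dr)*np.cos(q),.121+(.155+dr)*np.sin(q))),W[2])
E
python3 - <<'E'
from plan import *
import cv2
print(get_obs()["time_s"],get_obs()["eef_pos"])
P,Q=bar(1.855); plan(via((np.array([P[0],P[1],.35]),Q),2)+[(P,Q)])
a=camera("scene")[110:265,145:340]; b=camera("top")[140:260,170:350]
cv2.imwrite('pics/m3.png',cv2.resize(np.hstack([a,cv2.copyMakeBorder(b,0,35,0,0,0)]),None,fx=2.1,fy=2.1))
E
```

```text
13.425 [ 0.55815686 -0.20493947  0.32267874]
dp [-0.213, 0.808, -0.055] turn [0.0, -0.0, 0.038]
dp [-0.196, 0.812, -0.055] turn [0.0, -0.0, 0.038]
dp [0.0, -0.0, 0.397] turn [-0.0, 0.0, -0.0]
```

View pics/m3.png

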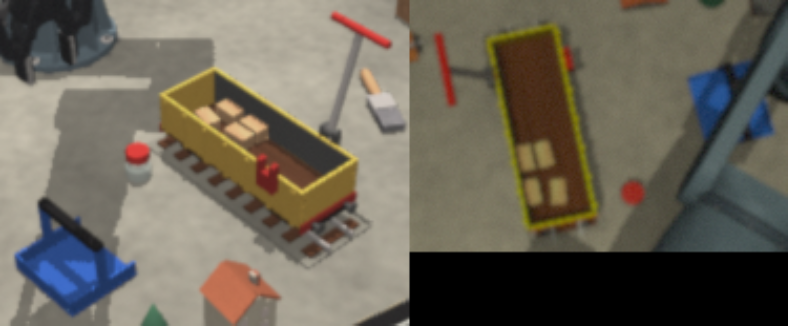

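All four blocks lie in the wagon (top part, about (540,170)) and the empty tray stands level at its old place (scene part, about (75,260)). Next is the load bar.

>>> {"fn": "arm_command", "kwargs": {
  "dp": [
    [-0.05,0.2,-0.014],
    [-0.1,0.4,-0.028],
    [-0.16,0.6,-0.042],
    [-0.213,0.808,-0.055]
  ],
  "turn": [
    [0,0,0.01],
    [0,0,0.02],
    [0,0,0.03],
    [0,0,0.038]
  ],
  "jaw": [0.6,0.6,0.6,0.6]
}}

```text
time_s: 14.02
eef_pos: [0.5614, 0.0052, 0.3345]
eef_rot: [0.0, -0.111, 0.994, -0.0]
wrist_force: [0.6, -0.1, -0.2]
opening: 0.604
grasp_force: 0.0
```

>>> {"fn": "arm_command", "kwargs": {
  "dp": [
    [-0.05,0.2,-0.014],
    [-0.1,0.4,-0.028],
    [-0.15,0.6,-0.042],
    [-0.196,0.812,-0.055],
    [-0.196,0.812,-0.055]
  ],
  "turn": [
    [0,0,0.01],
    [0,0,0.02],
    [0,0,0.03],
    [0,0,0.038],
    [0,0,0.038]
  ],
  "jaw": [0.6,0.6,0.6,0.6,0.6]
}}

```text
time_s: 14.65
eef_pos: [0.5636, 0.2161, 0.3481]
eef_rot: [0.0, -0.104, 0.995, 0.0]
wrist_force: [0.9, -0.9, 0.1]
opening: 0.6
grasp_force: 0.0
```

```bash
python3 - <<'E'
from plan import *
o=get_obs();print(o["eef_pos"],o["q"].round(2))
plan([bar(1.855)])
plan([bar(1.855)]+[bar(q) for q in (1.5,1.15,.8,.5,.2,0)])
E
```

```text
[0.56361861 0.21613411 0.3481119 ] [ 0.17  0.17  1.38  0.    1.59 -1.61]
dp [0.002, -0.014, 0.389] turn [0.002, 0.0, 0.011]
dp [0.002, -0.014, 0.389] turn [0.002, 0.0, 0.011]
dp [0.0, -0.218, -0.023] turn [0.0, 0.0, 0.0]
dp [0.0, -0.209, 0.053] turn [0.0, 0.0, 0.0]
dp [-0.0, -0.179, 0.121] turn [0.0, 0.0, 0.0]
dp [-0.0, -0.112, 0.148] turn [0.0, 0.0, 0.0]
dp [0.0, -0.064, 0.174] turn [0.0, 0.0, 0.0]
dp [0.0, -0.012, 0.123] turn [0.0, 0.0, 0.0]
```

Descend and grip the handle's near side.

>>> {"fn": "arm_command", "kwargs": {
  "dp": [
    [0,-0.014,0.1],
    [0,-0.014,0.2],
    [0,-0.014,0.3],
    [0,-0.014,0.389],
    [0,-0.014,0.389]
  ],
  "turn": [
    [0,0,0.01],
    [0,0,0.01],
    [0,0,0.01],
    [0,0,0.01],
    [0,0,0.01]
  ],
  "jaw": [0.6,0.6,0.6,0.6,0.6]
}}

```text
time_s: 15.28
eef_pos: [0.5638, 0.2078, 0.2487]
eef_rot: [-0.002, -0.098, 0.995, -0.0]
wrist_force: [-0.9, 0.2, 0.1]
opening: 0.601
grasp_force: 0.0
```

>>> {"fn": "arm_command", "kwargs": {
  "dp": [
    [0,0,0],
    [0,0,0],
    [0,0,0],
    [0,0,0],
    [0,0,0]
  ],
  "turn": [
    [0,0,0],
    [0,0,0],
    [0,0,0],
    [0,0,0],
    [0,0,0]
  ],
  "jaw": [0.35,0.2,0.1,0,0]
}}

```text
time_s: 15.9
eef_pos: [0.5657, 0.2093, 0.2525]
eef_rot: [0.001, -0.099, 0.995, 0.0]
wrist_force: [-0.6, 0.5, 5.3]
opening: 0.116
grasp_force: 58.7
```

>>> {"fn": "arm_command", "kwargs": {
  "dp": [
    [0,-0.05,-0.01],
    [0,-0.11,-0.017],
    [0,-0.17,-0.021],
    [0,-0.218,-0.023],
    [0,-0.218,-0.023]
  ],
  "turn": [
    [0,0,0],
    [0,0,0],
    [0,0,0],
    [0,0,0],
    [0,0,0]
  ],
  "jaw": [0,0,0,0,0]
}}

```text
time_s: 16.52
eef_pos: [0.5767, 0.1542, 0.2579]
eef_rot: [0.001, -0.098, 0.995, -0.001]
wrist_force: [-0.1, -1.4, 5.7]
opening: 0.115
grasp_force: 58.8
```

```bash
python3 - <<'E'
from plan import *
o=get_obs();print(o["eef_pos"],o["opening"],o["grasp_force"],o["wrist_force"],o["torque"])
plan([bar(q) for q in (1.5,1.15)])
E
```

```text
[0.5767299  0.15420634 0.25789433] 0.11461414269975585 58.77370476722717 [-0.07446222 -1.36794351  5.71887965] [-0.27312425 -0.00490852  0.04107647]
dp [0.003, 0.022, 0.005] turn [-0.003, 0.004, -0.012]
dp [0.0, -0.209, 0.053] turn [0.0, 0.0, 0.0]
```

>>> {"fn": "arm_command", "kwargs": {
  "dp": [
    [0,-0.045,0.005],
    [0,-0.09,0.017],
    [0,-0.14,0.034],
    [0,-0.187,0.058],
    [0,-0.187,0.058]
  ],
  "turn": [
    [0,0,0],
    [0,0,0],
    [0,0,0],
    [0,0,0],
    [0,0,0]
  ],
  "jaw": [0,0,0,0,0]
}}

```text
time_s: 17.15
eef_pos: [0.5862, 0.1075, 0.2434]
eef_rot: [0.001, -0.098, 0.995, -0.001]
wrist_force: [1.0, -3.3, 7.5]
opening: 0.11
grasp_force: 62.2
```

>>> {"fn": "arm_command", "kwargs": {
  "dp": [
    [0,-0.05,0.025],
    [0,-0.095,0.055],
    [0,-0.14,0.088],
    [0,-0.179,0.121],
    [0,-0.179,0.121]
  ],
  "turn": [
    [0,0,0],
    [0,0,0],
    [0,0,0],
    [0,0,0],
    [0,0,0]
  ],
  "jaw": [0,0,0,0,0]
}}

```text
time_s: 17.77
eef_pos: [0.5948, 0.0643, 0.2117]
eef_rot: [0.001, -0.098, 0.995, -0.001]
wrist_force: [3.2, -2.0, 2.7]
opening: 0.118
grasp_force: 64.4
```

```bash
python3 - <<'E'
from plan import *
o=get_obs();print(o["eef_pos"],o["opening"],o["grasp_force"],o["wrist_force"],o["torque"])
plan([bar(q) for q in (.8,.5,.2,0)])
E
```

```text
[0.59481004 0.06429962 0.21174429] 0.11801398188120872 64.44683074951172 [ 3.17668978 -1.97443334  2.65019148] [-0.08117744 -0.58700544  0.09721928]
dp [0.001, 0.001, -0.006] turn [-0.003, 0.003, -0.012]
dp [-0.0, -0.112, 0.148] turn [0.0, 0.0, 0.0]
dp [0.0, -0.064, 0.174] turn [0.0, 0.0, 0.0]
dp [0.0, -0.012, 0.123] turn [0.0, 0.0, 0.0]
```

>>> {"fn": "arm_command", "kwargs": {
  "dp": [
    [0,-0.03,0.034],
    [0,-0.058,0.07],
    [0,-0.085,0.105],
    [0,-0.112,0.144],
    [0,-0.112,0.144]
  ],
  "turn": [
    [0,0,0],
    [0,0,0],
    [0,0,0],
    [0,0,0],
    [0,0,0]
  ],
  "jaw": [0,0,0,0,0]
}}

```text
time_s: 18.4
eef_pos: [0.6001, 0.0376, 0.1747]
eef_rot: [0.001, -0.099, 0.995, -0.0]
wrist_force: [7.8, -1.1, -1.1]
opening: 0.116
grasp_force: 67.2
```

>>> {"fn": "arm_command", "kwargs": {
  "dp": [
    [0,-0.02,0.04],
    [0,-0.038,0.085],
    [0,-0.053,0.13],
    [0,-0.064,0.174],
    [0,-0.064,0.174]
  ],
  "turn": [
    [0,0,0],
    [0,0,0],
    [0,0,0],
    [0,0,0],
    [0,0,0]
  ],
  "jaw": [0,0,0,0,0]
}}

```text
time_s: 19.02
eef_pos: [0.6034, 0.0217, 0.1312]
eef_rot: [0.001, -0.099, 0.995, -0.001]
wrist_force: [8.5, -3.4, -0.5]
opening: 0.122
grasp_force: 69.6
```

```bash
python3 - <<'E'
from plan import *
o=get_obs();print(o["eef_pos"],o["opening"],o["grasp_force"],o["wrist_force"],o["torque"])
plan([bar(q) for q in (.2,0)])
E
```

```text
[0.60335205 0.0216981  0.13120785] 0.12219560162493673 69.62743520736694 [ 8.50056446 -3.41973137 -0.51248175] [-0.62521715 -1.33147608  0.06019123]
dp [0.0, -0.001, -0.006] turn [-0.003, 0.003, -0.01]
dp [0.0, -0.012, 0.123] turn [0.0, 0.0, 0.0]
```

>>> {"fn": "arm_command", "kwargs": {
  "dp": [
    [0,-0.005,0.03],
    [0,-0.009,0.06],
    [0,-0.012,0.09],
    [0,-0.012,0.11],
    [0,-0.012,0.118]
  ],
  "turn": [
    [0,0,0],
    [0,0,0],
    [0,0,0],
    [0,0,0],
    [0,0,0]
  ],
  "jaw": [0,0,0,0,0]
}}

```text
time_s: 19.65
eef_pos: [0.6042, 0.0181, 0.1026]
eef_rot: [0.001, -0.099, 0.995, -0.001]
wrist_force: [7.8, -7.7, 3.1]
opening: 0.115
grasp_force: 71.2
```

>>> {"fn": "arm_command", "kwargs": {
  "dp": [
    [0,0,0.005],
    [0,0,0.01],
    [0,0,0.015],
    [0,0,0.015]
  ],
  "turn": [
    [0,0,0],
    [0,0,0],
    [0,0,0],
    [0,0,0]
  ],
  "jaw": [0,0,0,0]
}}

```text
time_s: 20.15
eef_pos: [0.6042, 0.018, 0.0991]
eef_rot: [0.001, -0.099, 0.995, -0.001]
wrist_force: [6.4, -7.9, 1.9]
opening: 0.115
grasp_force: 71.2
```

>>> {"fn": "arm_command", "kwargs": {
  "dp": [
    [0,0,0.006],
    [0,0,0.012],
    [0,0,0.016],
    [0,0,0.016]
  ],
  "turn": [
    [0,0,0],
    [0,0,0],
    [0,0,0],
    [0,0,0]
  ],
  "jaw": [0,0,0,0]
}}

```text
time_s: 20.65
eef_pos: [0.6042, 0.018, 0.0958]
eef_rot: [0.001, -0.099, 0.995, -0.001]
wrist_force: [4.5, -6.8, 6.0]
opening: 0.118
grasp_force: 71.8
```

>>> {"fn": "arm_command", "kwargs": {
  "dp": [
    [0,0,0.006],
    [0,0,0.012],
    [0,0,0.016],
    [0,0,0.016]
  ],
  "turn": [
    [0,0,0],
    [0,0,0],
    [0,0,0],
    [0,0,0]
  ],
  "jaw": [0,0,0,0]
}}

```text
time_s: 21.15
eef_pos: [0.6046, 0.0178, 0.0944]
eef_rot: [0.002, -0.099, 0.995, -0.002]
wrist_force: [-4.3, -5.8, 23.2]
opening: 0.12
grasp_force: 74.8
```

```bash
python3 - <<'E'
from plan import *
import cv2
a=camera("scene")[120:225,200:340]
cv2.imwrite('pics/m4.png',cv2.resize(a,None,fx=5.5,fy=5.5,interpolation=cv2.INTER_CUBIC))
for q in (0,.05,.1):
  for dx in(0,.05): print(q,((proj("scene",rz(W,(.09+dx,.06-.155*np.cos(q),.121+.155*np.sin(q))))-[200,120]+.5)*5.5).round())
E
```

```text
0 [352. 416.]
0 [421. 465.]
0.05 [353. 404.]
0.05 [422. 453.]
0.1 [354. 392.]
0.1 [423. 441.]
```

View pics/m4.png

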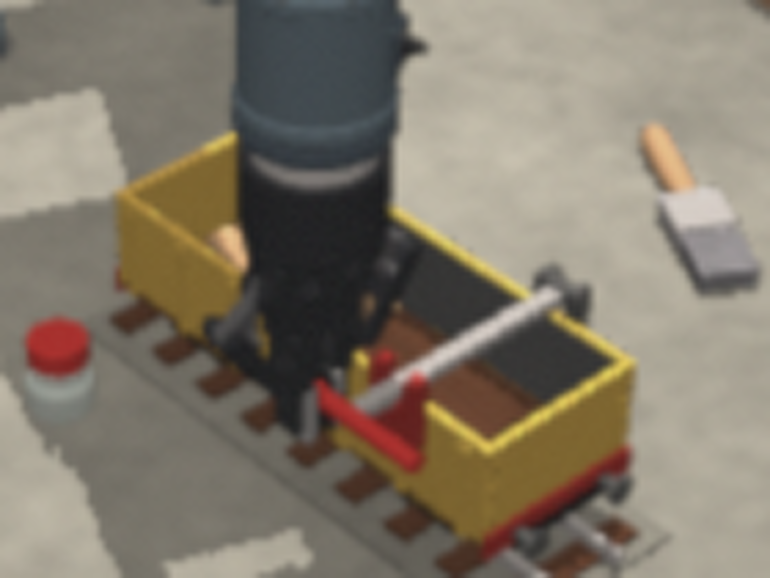

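The bar lies in the catch with its rod end at about (418,464); the computed position for angle 0 is (421,465). The stop pushes back with about 20 N. Letting go with a part opening, so the fingers clear the wall.

>>> {"fn": "arm_command", "kwargs": {
  "dp": [
    [0,0,0],
    [0,0,0],
    [0,0,0],
    [0,0,0],
    [0,0,0]
  ],
  "turn": [
    [0,0,0],
    [0,0,0],
    [0,0,0],
    [0,0,0],
    [0,0,0]
  ],
  "jaw": [0.2,0.28,0.32,0.32,0.32]
}}

```text
time_s: 21.82
eef_pos: [0.6028, 0.02, 0.0909]
eef_rot: [-0.0, -0.099, 0.995, 0.0]
wrist_force: [-0.1, -0.1, 0.1]
opening: 0.32
grasp_force: 0.0
```

>>> {"fn": "arm_command", "kwargs": {
  "dp": [
    [0,0,-0.05],
    [0,0,-0.12],
    [0,0,-0.25],
    [0,0,-0.45],
    [0,0,-0.65]
  ],
  "turn": [
    [0,0,0],
    [0,0,0],
    [0,0,0],
    [0,0,0],
    [0,0,0]
  ],
  "jaw": [0.32,0.32,0.32,0.32,0.32]
}}

```text
time_s: 22.45
eef_pos: [0.6031, 0.0199, 0.2569]
eef_rot: [0.001, -0.099, 0.995, -0.0]
wrist_force: [0.1, -0.4, 0.3]
opening: 0.32
grasp_force: 0.0
```

>>> {"fn": "arm_command", "kwargs": {
  "dp": [
    [0.15,0.1,-0.1],
    [0.3,0.2,-0.2],
    [0.5,0.3,-0.3],
    [0.7,0.4,-0.4],
    [0.7,0.4,-0.4]
  ],
  "turn": [
    [0,0,0],
    [0,0,0],
    [0,0,0],
    [0,0,0],
    [0,0,0]
  ],
  "jaw": [0.32,0.32,0.32,0.32,0.32]
}}

```text
time_s: 23.08
eef_pos: [0.4105, 0.0844, 0.3586]
eef_rot: [0.004, -0.1, 0.995, -0.001]
wrist_force: [0.6, -0.6, -0.1]
opening: 0.322
grasp_force: 0.0
```

```bash
python3 - <<'E'
from plan import *
import cv2
a=camera("scene"); cv2.imwrite('pics/full.png',a)
cv2.imwrite('pics/m5.png',cv2.resize(a[110:260,140:340],None,fx=4,fy=4,interpolation=cv2.INTER_CUBIC))
for q in (0,.05):
  for dx in(-.05,.05): print(q,((proj("scene",rz(W,(.09+dx,.06-.155*np.cos(q),.121+.155*np.sin(q))))-[140,110]+.5)*4).round())
E
```

```text
0 [448. 308.]
0 [546. 378.]
0.05 [448. 300.]
0.05 [547. 370.]
```

View pics/m5.png

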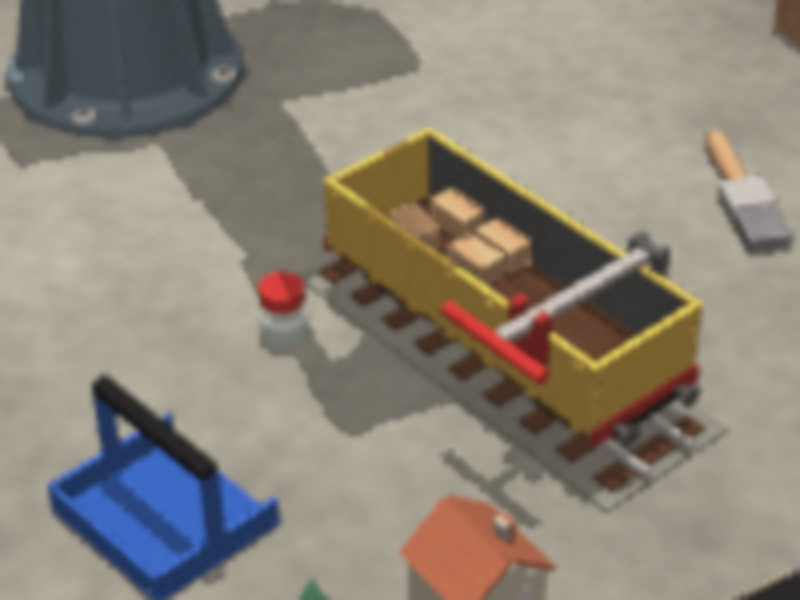

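The bar lies in the catch, with rod ends at about (447,308) and (545,376) against (448,308) and (546,378) computed for angle 0. The four blocks are in the wagon and the tray stands empty and level.

```bash
python3 -c "
from bench import *
print(hand_in())"
```

```text
the job is handed in; nothing more can be done
None
```

The job is handed in at about 23 s: all four blocks are in the wagon, the empty tray is level on the table at its old place, and the load bar is fully down in the catch and released.

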